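# Load the riser tray tall things first and shut it

### The arm

A 6-joint arm with a two-finger parallel gripper is mounted at the origin on the work surface. World frame = base frame: x ahead of the robot, y to its left, z up, the work surface at z = 0. Lengths are in m, angles in rad, forces in N, time in s.
With the tool pointing down it reaches from about 0.3 to 0.75 m from the base axis. Payload 8.5 kg.
Tool frame: the origin (TCP) lies at the very end of the fingers, on their centre line; the grasp point (between the pads) lies 19 mm behind it (manip.grip_point_offset is the distance from the TCP to the grasp point, in m); z points along the fingers, y is the line along which they close (so a half turn about z gives the same grasp; the last joint's range is limited). The gripper opens to 85 mm and grips with 20 to 120 N. Pads are 22 mm wide; open, the fingers measure 114 mm over their backs; the gripper's body (76 mm by 85 mm) begins 54 mm behind the grasp point. The pads swing forward as they close: fully open they stand 13 mm farther back than shut.
Start: joints at [-1.366, 0.381, 1.297, -0, 1.464, -0.215], TCP at [0.224, -0.502, 0.231] pointing down, gripper open.
Joint ranges: [-3.11, 3.11], [-0.89, 2.33], [0.22, 2.48], [-1.42, 4.56], [0.17, 2.85], [-2.88, 2.88]. Speed limits (rad/s): [2.39, 2.39, 3.14, 3.14, 3.14, 3.14].

### API

Orientations are given as a rotation vector (axis times angle).
In Python, from plant import manip, cams, workorder gives the robot as it stands. Calls block until the motion is done:
- manip.goto(position, orientation): joint-space move of the TCP to a pose.
- manip.line_to(position, attitude=None, v=0.15, f_stop=None): straight line of the TCP; attitude=None keeps the orientation; v is the mean speed in m/s. With f_stop (N) it stops when the force on the tool has changed by that much, and returns True; else False.
- manip.goto_joints(angles): joint-space move.
- manip.command_gripper(opening, newtons=None): finger opening in m; newtons is the grip in N (None keeps the last); returns when the fingers have stopped.
- manip.pause(seconds).
- manip.ik(position, orientation): joint angles nearest the present ones, or None.
- cams.capture(name): name is "scene" or "top" or "wrist"; returns a dict with "img" (384x512x3 uint8, red, green, blue), "fx", "fy", "cx", "cy" (pixels), "R" (3x3) and "t" (3): a world point X has camera coordinates R X + t; the wrist camera has in their place "T_tool_cam" (4x4, takes a point from camera to tool coordinates, whose origin is the TCP and whose axes are the flange's). Camera axes: x right, y down, z forward; pixel columns grow to the right and rows downward; lengths in m; the calibration is good to about 2 mm. A picture is of the moment at which its call begins: read the wrist's pose just before it. There is no depth.
A pose or a line that the arm cannot do raises manip.Unreachable and nothing moves.
- workorder.close_job(): hands the job in; it is judged then, once.
Trained networks look in a picture, given as the dict that the camera call returned (one of the last four; its "shot" number tells which), for a name from the list of things; names that differ only in an ending like _2 or _b are one class to them, and where a whole thing is asked for, a point or a joint stands for the part that bears it (a point fixed in the world has none). Each returns a list of dicts, best first, with "p" (0 to 1); they miss things now and then, are a little off and sometimes report something else, mostly with a low value. They report only what shows in the picture. A call takes as long as a camera call.
- cams.recognise(target, picture): "at" ([column, row] in pixels, amid what is visible of it).
- cams.tip_of(target, picture): "at" ([column, row] in pixels: a listed point, or the origin of a listed thing).
Readings, each from a call of its own:
- manip.current_time_s(): time.
- manip.current_joint_pos(): joint angles.
- manip.current_qd(): joint speeds.
- manip.current_effort(): joint torques, N m.
- manip.current_tcp_pos(): TCP position.
- manip.current_ee_rot(): TCP orientation.
- manip.current_wrist_force(): force on the tool from outside, world axes, zero at the start.
- manip.current_torque(): the same for the moment, N m.
- manip.current_grip_width(): finger opening in m.
- manip.current_finger_force(): force on a finger pad.
Only numpy, scipy, OpenCV 4.12 (cv2) and the standard library are available. Lean on these libraries where they do the work, as an engineer would, in place of code of your own. Each camera call takes 0.05 s, during which the arm holds its last target. There are 200 camera calls.

### The job

Tidy the desk: stand the black pencil cup and the glue bottle upright in the rear compartment of the slide-out tray first, reaching in under the edge of the clear acrylic top without knocking it, and only then stand the chrome pencil sharpener upright in the front compartment. Finally slide the tray fully shut with all three still standing. Leave the other things on the desk where they are.

Things in the scene. Friction and masses are not known exactly. Their poses are not given: they have to be found in the camera images.
- riser: White metal desk riser, fixed: base plate 4 mm thick, four 12 mm square legs (centres 100 and 190 mm behind the top's front edge, 161 mm either side of the middle). Origin on the desk surface straight below the middle of the top's front edge; x points back under the riser (away from the robot), y left, z up. An aluminium tray slides out of its front along -x.
- acrylic_top: Clear acrylic top of the riser with a white front edge, 200 mm deep (x), 334 mm wide (y), underside 205 mm and upper side 213 mm above the desk. Same origin and axes as the riser, so its front edge is at x = 0. It overhangs the rear compartment of the open tray. A small potted plant stands on its rear left corner.
- tray (a joint): Slide-out tray: 0 m = fully shut, grows as it comes out towards the robot; range 0 to 0.135 m, starts 0.118 to 0.130 m open; about 3 N of friction, stays where left. Floor's upper side 10 mm above the desk; side and back walls 4 mm thick, top edge 36 mm above the desk. A 3 mm cross rib, top edge 30 mm above the desk, parts the rear compartment (75 mm deep) from the front one (92 mm).
- tray_rear (a point): Centre of the floor of the tray's rear compartment (floor upper side); moves with the tray; axes as the riser's. The compartment reaches 37.5 mm either way in x and 120 mm either way in y. At tray = 0 it lies at x = 120.5 mm in the riser's frame.
- tray_front (a point): Centre of the floor of the tray's front compartment (floor upper side); moves with the tray; axes as the riser's. The compartment reaches 46 mm either way in x and 120 mm either way in y. At tray = 0 it lies at x = 34 mm in the riser's frame.
- tray_face (a point): Middle of the outer face of the tray's front panel (256 mm wide, 8 mm thick, from 6 to 46 mm above the desk, no handle), 26 mm above the desk; moves with the tray; axes as the riser's. At tray = 0 it lies at x = -20 mm in the riser's frame. Push it along +x to shut the tray.
- pencil_cup: Tall matte black plastic pencil cup, empty, straight round wall 56 mm in diameter, 100 mm high, wall 3 mm; 63 to 117 g. Origin at the centre of its underside, z up.
- glue_bottle: Tall white glue bottle, capped: round body 46 mm in diameter, straight up to 96 mm, then a shoulder to a grey conical cap 22 mm wide at its foot; 130 mm high overall; 105 to 175 g. Origin at the centre of its underside, z up.
- sharpener: Short chrome canister pencil sharpener, upright round drum 42 mm in diameter, 45 mm high with a dark groove 10 mm below the top; 90 to 156 g. Origin at the centre of its underside, z up.
- eraser: Pink eraser, 55 x 22 x 12 mm, loose on the desk; leave alone. Origin at the centre of its underside.
- dish: Small white ceramic dish, 84 mm in diameter, 26 mm high, loose; leave alone. Origin at the centre of its underside.
- tin: Flat steel tin, 62 x 95 x 18 mm, loose; leave alone. Origin at the centre of its underside.
- mug: Ceramic mug, 80 mm in diameter, 90 mm high, loose, on the right of the desk; leave alone. Origin at the centre of its underside.

How it is judged:
By the outcome, as a careful person would: the job done as asked, in the order asked, and still so for the second after the job is handed in, with the robot touching nothing.
It also fails if it takes over 72 s, if anything falls off the work surface, if the arm or the gripper's body presses on something with over 40 N, if the wrist force passes 120 N, or if a joint passes its speed limit or range.

## Working session

There is one attempt and no reset: what is moved stays moved. The work goes in short steps, each a Python script; the robot and the scene stay as the last script left them, time stands still between calls to the robot, and variables do not carry over. Pictures are saved under pics/ and viewed, at most 12 in all, crops included, and the job is handed in when it is done.

```bash
ls; mkdir -p pics
cat > h.py <<'E'
import numpy as np, cv2
from plant import manip, cams, workorder
def save(p,n): cv2.imwrite('pics/'+n, p['img'][:,:,::-1])
def onplane(p,uv,z):
    d=np.array([(uv[0]-p['cx'])/p['fx'],(uv[1]-p['cy'])/p['fy'],1.]); R=np.array(p['R']);t=np.array(p['t'])
    c=-R.T@t; d=R.T@d; return c+d*(z-c[2])/d[2]
def proj(p,X):
    q=np.array(p['R'])@np.asarray(X)+np.array(p['t']); return np.array([p['fx']*q[0]/q[2]+p['cx'],p['fy']*q[1]/q[2]+p['cy']])
E
python3 - <<'E'
from h import *
s=cams.capture('scene'); t=cams.capture('top')
save(s,'s0.png'); save(t,'t0.png')
for n,p in (('scene',s),('top',t)):
    print(n,'cam at',(-np.array(p['R']).T@np.array(p['t'])).round(3))
    for o,z in (('riser',0),('tray_rear',.01),('tray_front',.01),('tray_face',.026),('pencil_cup',0),('glue_bottle',0),('sharpener',0),('eraser',0),('dish',0),('tin',0),('mug',0)):
        r=cams.tip_of(o,p)[:2]
        print(o,[(round(k['p'],2),np.round(k['at']).tolist(),onplane(p,k['at'],z).round(3).tolist()) for k in r])
print(manip.current_time_s(), manip.current_ee_rot(), manip.grip_point_offset)
E
```

```text
pics
plant.py
scene cam at [ 0.799 -1.165  1.374]
riser [(0.98, [273.0, 244.0], [0.622, -0.216, 0.0])]
tray_rear [(0.65, [276.0, 246.0], [0.635, -0.228, 0.01])]
tray_front [(0.77, [250.0, 247.0], [0.547, -0.255, 0.01])]
tray_face [(0.76, [232.0, 247.0], [0.492, -0.28, 0.026])]
pencil_cup [(0.65, [269.0, 134.0], [0.481, 0.34, 0.0])]
glue_bottle [(0.86, [295.0, 165.0], [0.622, 0.184, 0.0]), (0.22, [234.0, 248.0], [0.492, -0.266, 0.0])]
sharpener [(0.41, [261.0, 166.0], [0.493, 0.142, 0.0])]
eraser []
dish [(0.56, [230.0, 161.0], [0.364, 0.144, 0.0]), (0.38, [233.0, 246.0], [0.486, -0.259, 0.0])]
tin [(0.65, [305.0, 131.0], [0.627, 0.395, 0.0])]
mug [(0.56, [180.0, 316.0], [0.397, -0.553, 0.0])]
top cam at [ 0.397 -0.105  1.412]
riser [(0.94, [305.0, 159.0], [0.616, -0.23, 0.0])]
tray_rear [(0.74, [301.0, 157.0], [0.62, -0.216, 0.01]), (0.47, [131.0, 178.0], [0.546, 0.294, 0.01])]
tray_front [(0.9, [310.0, 182.0], [0.544, -0.245, 0.01])]
tray_face [(0.67, [317.0, 200.0], [0.49, -0.265, 0.026]), (0.47, [306.0, 157.0], [0.618, -0.229, 0.026])]
pencil_cup [(0.62, [114.0, 199.0], [0.483, 0.347, 0.0])]
glue_bottle [(0.55, [166.0, 153.0], [0.626, 0.193, 0.0])]
sharpener [(0.55, [176.0, 192.0], [0.508, 0.158, 0.0])]
eraser [(0.45, [130.0, 179.0], [0.543, 0.3, 0.0])]
dish [(0.74, [179.0, 245.0], [0.348, 0.143, 0.0])]
tin [(0.76, [101.0, 154.0], [0.619, 0.392, 0.0])]
mug [(0.76, [417.0, 236.0], [0.393, -0.564, 0.0])]
1.2 [-3.07259590e+00 -6.54596435e-01 -3.77607594e-05] 0.0187
```

View pics/s0.png

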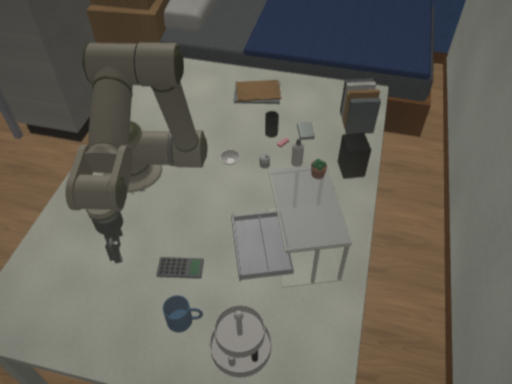

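View pics/t0.png

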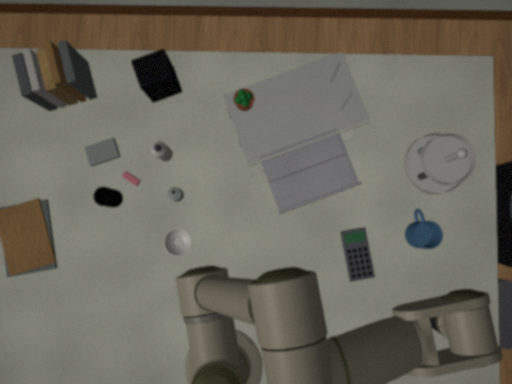

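The scene view shows the black cup (271,124), glue (297,155) and sharpener (265,161) on the left side of the desk. The riser is yawed by about 17°, with its tray open at (262,244). The top view agrees: cup (108,197), glue (161,151), sharpener (175,194), tray (312,173). I'll use the wrist camera for precision.

```bash
cat >> h.py <<'E'
from scipy.spatial.transform import Rotation as Ro
def att(psi,al,flip=False):
    "tool z tilted al from down towards heading psi, closing line horizontal"
    z=np.array([np.sin(al)*np.cos(psi),np.sin(al)*np.sin(psi),-np.cos(al)]); y=np.array([np.sin(psi),-np.cos(psi),0])
    if flip: y=-y
    return Ro.from_matrix(np.c_[np.cross(y,z),y,z])
def wrist():
    p0=np.array(manip.current_tcp_pos()); r0=Ro.from_rotvec(manip.current_ee_rot()).as_matrix()
    p=cams.capture('wrist'); T=np.eye(4); T[:3,:3]=r0; T[:3,3]=p0; W=np.linalg.inv(T@np.array(p['T_tool_cam']))
    p['R']=W[:3,:3]; p['t']=W[:3,3]; return p
E
python3 - <<'E'
from h import *
p=wrist(); np.set_printoptions(precision=3,suppress=True)
print(p['T_tool_cam'],p['fx'])
d=np.deg2rad
for nm,P,psi,al in (('lookT',(.45,-.24,.5),17,0),('lookO',(.45,.24,.5),30,0),('cup',(.48,.345,.06),35,60),('cup',(.48,.345,.06),20,60),('glue',(.625,.19,.06),17,60),('place',(.63,-.28,.07),17,60),('place',(.63,-.28,.07),0,60),('place2',(.6,-.16,.07),17,60),('sh',(.5,.15,.01),17,15),('shp',(.53,-.25,.02),17,15),('push',(.48,-.27,.026),17,50),('push',(.60,-.23,.026),17,50)):
  for f in (False,True):
    q=manip.ik(list(P),att(d(psi),d(al),f).as_rotvec()); print(nm,psi,al,f,None if q is None else np.array(q))
E
```

```text
[[-0.001 -0.957 -0.291  0.073]
 [ 1.    -0.001 -0.     0.   ]
 [-0.    -0.291  0.957 -0.144]
 [ 0.     0.     0.     1.   ]] 344.5709536927767
lookT 17 0 False [-0.722  0.279  0.697 -0.     2.165  0.552]
lookT 17 0 True [-0.722  0.279  0.697 -0.     2.165 -2.59 ]
lookO 30 0 False [ 0.257  0.279  0.697 -0.     2.165  1.305]
lookO 30 0 True [ 0.257  0.279  0.697 -0.     2.165 -1.837]
cup 35 60 False [ 0.306  0.662  2.143  2.741  0.73  -1.421]
cup 35 60 True [0.306 0.662 2.143 2.741 0.73  1.72 ]
cup 20 60 False [ 0.469  0.664  2.105  3.307  0.679 -1.64 ]
cup 20 60 True [0.469 0.664 2.105 3.307 0.679 1.502]
glue 17 60 False [ 0.018  0.683  1.967  2.695  0.585 -1.333]
glue 17 60 True [0.018 0.683 1.967 2.695 0.585 1.809]
place 17 60 False [-0.911  0.744  1.645  1.427  0.958 -0.675]
place 17 60 True [-0.911  0.744  1.645  1.427  0.958  2.467]
place 0 60 False [-0.843  0.704  1.782  1.801  0.726 -0.816]
place 0 60 True [-0.843  0.704  1.782  1.801  0.726  2.326]
place2 17 60 False [-0.793  0.67   1.914  1.669  0.881 -0.918]
place2 17 60 True [-0.793  0.67   1.914  1.669  0.881  2.224]
sh 17 15 False [0.03  0.55  1.856 0.146 0.487 1.183]
sh 17 15 True [ 0.03   0.55   1.856  0.146  0.487 -1.959]
shp 17 15 False [-0.744  0.623  1.614  0.318  0.796  0.319]
shp 17 15 True [-0.744  0.623  1.614  0.318  0.796 -2.822]
push 17 50 False [-1.115  0.681  1.942  1.296  0.904 -0.899]
push 17 50 True [-1.115  0.681  1.942  1.296  0.904  2.242]
push 17 50 False [-0.847  0.724  1.762  1.373  0.791 -0.676]
push 17 50 True [-0.847  0.724  1.762  1.373  0.791  2.466]
```

```bash
cat > find.py <<'E'
from h import *
def report(p,L,tag):
    for o,z in L:
        r=cams.tip_of(o,p)[:2]
        print(tag,o,[(round(k['p'],2),np.round(k['at']).tolist(),onplane(p,k['at'],z).round(4).tolist()) for k in r])
E
python3 - <<'E'
from find import *
import pickle
d=np.deg2rad
print(manip.current_time_s())
manip.goto([.58,-.23,.42],att(d(17),0).as_rotvec()); print(manip.current_time_s())
p=wrist(); save(p,'w1.png'); pickle.dump(p,open('w1.pkl','wb'))
report(p,(('riser',0),('tray_rear',.01),('tray_front',.01),('tray_face',.026)),'T')
manip.goto([.58,.24,.42],att(d(20),0).as_rotvec()); print(manip.current_time_s())
p=wrist(); save(p,'w2.png'); pickle.dump(p,open('w2.pkl','wb'))
report(p,(('pencil_cup',0),('glue_bottle',0),('sharpener',0),('eraser',0),('dish',0),('tin',0)),'O')
E
```

```text
1.25
3.0167
T riser [(0.55, [261.0, 100.0], [0.6246, -0.2221, 0.0])]
T tray_rear [(0.74, [260.0, 101.0], [0.6221, -0.2211, 0.01]), (0.54, [12.0, 108.0], [0.5001, 0.1481, 0.01])]
T tray_front [(0.65, [264.0, 154.0], [0.5438, -0.2515, 0.01])]
T tray_face [(0.97, [271.0, 185.0], [0.5015, -0.2771, 0.026]), (0.19, [266.0, 154.0], [0.5481, -0.2532, 0.026])]
4.9833
O pencil_cup [(0.59, [178.0, 164.0], [0.4793, 0.3458, 0.0])]
O glue_bottle [(0.58, [293.0, 112.0], [0.6246, 0.1958, 0.0])]
O sharpener [(0.78, [289.0, 192.0], [0.4967, 0.1518, 0.0])]
O eraser [(0.62, [220.0, 141.0], [0.5405, 0.2918, 0.0])]
O dish [(0.98, [264.0, 263.0], [0.3544, 0.1454, 0.0]), (0.42, [290.0, 191.0], [0.499, 0.1518, 0.0])]
O tin [(0.91, [179.0, 75.0], [0.617, 0.3832, 0.0])]
```

View pics/w1.png

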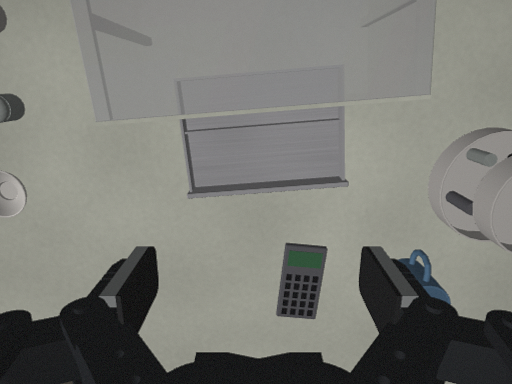

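View pics/w2.png

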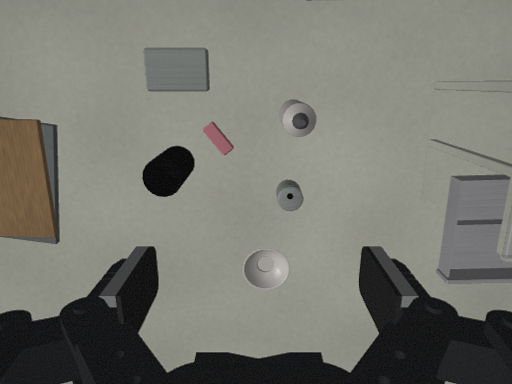

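w1 shows the acrylic front edge running from about (97,121) to (431,96) and the tray panel's top edge from (189,196) to (348,185). w2 shows the cup base near (178,164), the glue near (293,112) and the sharpener near (289,192), all upright and agreeing with the networks. I'll enlarge the riser for a pose fit.

Run:
```python
import cv2
i=cv2.imread('pics/w1.png')[55:215,80:440]; i=cv2.convertScaleAbs(i,alpha=1.5,beta=-60)
cv2.imwrite('pics/w1c.png',cv2.resize(i,None,fx=2.2,fy=2.2,interpolation=cv2.INTER_CUBIC))
```

```text
(no output)
```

View pics/w1c.png

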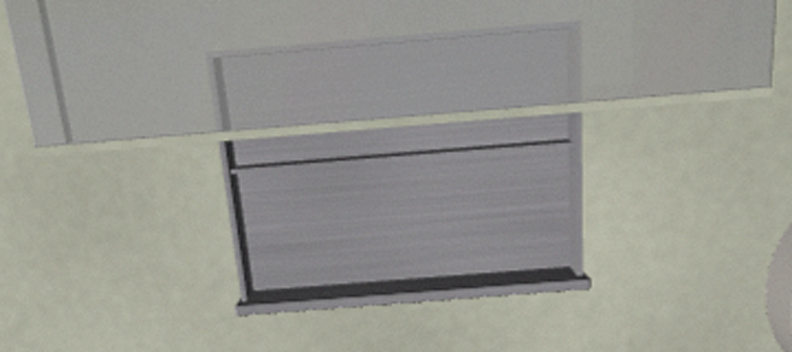

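The crop shows the acrylic upper front corners at (96.4,121.8) and (430.5,98.2), the panel's top outer corners at (188.2,198.2) and (348.2,185.9), and the rear wall's top corners at about (175,79) and (343.6,65).

```bash
cat > fit.py <<'E'
from h import *
import pickle
from scipy.optimize import least_squares
p=pickle.load(open('w1.pkl','rb'))
obs=[((0,.167,.213),0,(96.4,121.8)),((0,-.167,.213),0,(430.5,98.2)),((-.02,.128,.046),1,(188.2,198.2)),((-.02,-.128,.046),1,(348.2,185.9)),((.162,.124,.036),1,(175,79.1)),((.162,-.124,.036),1,(343.6,65))]
def w(v,X,m): 
    c,s=np.cos(v[2]),np.sin(v[2]); x=X[0]-m*v[3]; return np.array([v[0]+c*x-s*X[1],v[1]+s*x+c*X[1],X[2]])
f=lambda v: np.concatenate([proj(p,w(v,X,m))-u for X,m,u in obs])
r=least_squares(f,[.62,-.22,.3,.124])
if __name__=='__main__':
    print(r.x, np.rad2deg(r.x[2])); print(r.fun.reshape(-1,2).round(1))
    for X in ((.1205,0,.01),(.034,0,.01),(-.02,0,.026)): print(w(r.x,X,1).round(4))
E
python3 fit.py
```

```text
[ 0.62457395 -0.22154966  0.36799476  0.12093507] 21.084546662988593
[[ 0.2  0.8]
 [ 0.5 -0.8]
 [-1.4  0.1]
 [ 0.3  1.1]
 [-0.8 -0.8]
 [ 0.8  0.1]]
[ 0.6242 -0.2217  0.01  ]
[ 0.5435 -0.2528  0.01  ]
[ 0.4931 -0.2723  0.026 ]
```

The fit is good: yaw is 21.1°, the tray is open 0.121 m, and it agrees with the networks to within 2–3 mm. Next I'll check the IK for the tilted grasp path, then pick the cup.

```bash
cat >> h.py <<'E'
d2=np.deg2rad; RX,RY,RW,TD=.6246,-.2216,.368,.121
def rw(x,y,z): c,s=np.cos(RW),np.sin(RW); return np.array([RX+c*x-s*y,RY+s*x+c*y,z])
def tcp(G,A,back=0): return (np.asarray(G)+A.as_matrix()[:,2]*(manip.grip_point_offset-back)).tolist()
CUP=(.4793,.3458); GLUE=(.6246,.1958); SH=(.4967,.1518)
def stat(m): print(m,'t',round(manip.current_time_s(),2),'w',round(manip.current_grip_width(),4),'tcp',np.round(manip.current_tcp_pos(),3),'F',np.round(manip.current_wrist_force(),1))
def pick(xy,zg,A,op,N=30,lift=.1,back=.1,pre=.1):
    G=np.array([*xy,zg]); r=A.as_rotvec()
    manip.command_gripper(op)
    manip.goto(tcp(G+[0,0,pre],A,back),r); manip.line_to(tcp(G,A,back),v=.2); manip.line_to(tcp(G,A),v=.12); stat('at')
    manip.command_gripper(.0,N); stat('gripped'); manip.line_to(tcp(G+[0,0,lift],A),v=.2); stat('lifted')
E
python3 - <<'E'
from h import *
def chk(n,G,A,b=0):
    q=manip.ik(tcp(G,A,b),A.as_rotvec()); print(n,None if q is None else np.round(q,2))
A=att(d2(30),d2(60)); 
for b,z in((.1,.168),(.1,.068),(0,.068),(0,.168)): chk('cup',[*CUP,z],A,b)
B=att(d2(20),d2(60)); chk('via',[.45,.04,.2],B)
P=att(RW,d2(60))
for x,y,z in((-.2,-.06,.16),(-.2,-.06,.125),(-.002,-.06,.125),(-.002,-.06,.08)): chk('place',rw(x,y,z),P)
for x,y,z in((-.2,.06,.16),(-.2,.06,.125),(-.003,.06,.125),(-.003,.06,.08)): chk('placeG',rw(x,y,z),P)
for ps in(-15,0,20):
  C=att(d2(ps),d2(60)); chk('glue%d'%ps,[*GLUE,.166],C,.1);chk('glue',[*GLUE,.066],C,.1); chk('glue',[*GLUE,.066],C);chk('glue',[*GLUE,.166],C)
for al in (15,30):
  D=att(d2(20),d2(al)); chk('sh%d'%al,[*SH,.03],D); chk('sh',[*SH,.15],D); E=att(RW,d2(al)); chk('shp',rw(-.095,0,.04),E); chk('shp',rw(-.095,0,.15),E)
E
```

```text
cup [ 0.32  0.19  2.16  2.52  0.3  -1.08]
cup [ 0.32  0.5   2.3   2.87  0.71 -1.47]
cup [ 0.37  0.67  2.09  2.93  0.67 -1.48]
cup [ 0.37  0.42  2.02  2.75  0.36 -1.28]
via [-0.59  0.18  2.3   1.7   0.78 -0.79]
place [-1.25  0.56  1.71  1.13  1.27 -0.65]
place [-1.25  0.62  1.74  1.16  1.24 -0.73]
place [-0.87  0.7   1.53  1.31  1.01 -0.49]
place [-0.87  0.77  1.55  1.36  0.99 -0.6 ]
placeG [-1.26  0.43  2.03  1.18  1.2  -0.84]
placeG [-1.26  0.52  2.06  1.23  1.16 -0.96]
placeG [-0.79  0.6   1.82  1.48  0.92 -0.7 ]
placeG [-0.79  0.69  1.84  1.57  0.91 -0.84]
glue-15 None
glue [ 0.4   0.58  1.93  4.27  0.63 -2.24]
glue [ 0.29  0.73  1.79  4.12  0.58 -2.16]
glue [ 0.29  0.54  1.73  4.51  0.48 -2.61]
glue0 [ 0.22  0.31  1.96  4.    0.26 -2.3 ]
glue [ 0.22  0.54  2.07  3.53  0.54 -1.79]
glue [ 0.18  0.71  1.88  3.47  0.51 -1.77]
glue [ 0.18  0.51  1.82  3.77  0.27 -2.09]
glue20 [-0.06  0.28  2.02  1.99  0.39 -0.67]
glue [-0.06  0.53  2.13  2.51  0.63 -1.25]
glue [ 0.02  0.7   1.92  2.59  0.57 -1.26]
glue [ 0.02  0.49  1.85  2.22  0.36 -0.85]
sh15 [0.03 0.55 1.85 0.17 0.5  1.11]
sh [0.03 0.34 1.72 0.11 0.84 1.19]
shp [-0.74  0.64  1.57  0.32  0.84  0.26]
shp [-0.74  0.49  1.46  0.26  1.09  0.35]
sh30 [-0.02  0.55  2.02  1.19  0.19  0.07]
sh [-0.02  0.3   1.89  0.39  0.49  0.9 ]
shp [-0.84  0.64  1.68  0.74  0.77 -0.17]
shp [-0.84  0.47  1.58  0.6   0.98  0.05]
```

Run:
```python
from h import *
stat('start')
pick(CUP,.068,att(d2(30),d2(60)),.085)
s=cams.capture('scene'); t=cams.capture('top')
i=np.hstack([s['img'][60:310,80:420],t['img'][60:310,40:400]]); cv2.imwrite('pics/c1.png',i[:,:,::-1])
```

```text
start t 5.33 w 0.0853 tcp [0.58 0.24 0.42] F [-0.3 -0.2 -0.2]
at t 9.41 w 0.0849 tcp [0.493 0.354 0.059] F [ 0.3 -0.4 -0.6]
gripped t 9.78 w 0.0554 tcp [0.493 0.354 0.059] F [-1.3 -1.   2.3]
lifted t 10.43 w 0.0556 tcp [0.493 0.354 0.158] F [ 0.4 -0.5 -1.3]
```

View pics/c1.png

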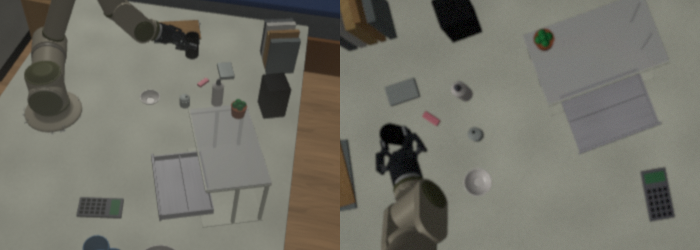

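The cup is held (width 55.5 mm) and nothing else moved. Next I'll place it in the rear compartment.

```bash
cat >> h.py <<'E'
def place_rear(x,y,zg,op,entry=.050,back=.12):
    P=att(RW,d2(60)); r=P.as_rotvec(); z0=zg+entry
    manip.goto(tcp(rw(-.2,y,z0+.02),P),r); stat('prep')
    manip.line_to(tcp(rw(-.12,y,z0),P),v=.2); manip.line_to(tcp(rw(x,y,z0),P),v=.12)
    print('stop',manip.line_to(tcp(rw(x,y,zg+.007),P),v=.04,f_stop=4)); stat('down')
    manip.command_gripper(op); stat('open')
    c=np.array(manip.current_tcp_pos())-P.as_matrix()[:,2]*back; manip.line_to(c.tolist(),v=.2); stat('out')
E
python3 - <<'E'
from h import *
manip.goto(tcp([.45,.04,.2],att(d2(20),d2(60))),att(d2(20),d2(60)).as_rotvec()); stat('via')
place_rear(-.002,-.06,.068,.08)
s=cams.capture('scene'); t=cams.capture('top')
for p in(s,t): print([ (round(k['p'],2),onplane(p,k['at'],.01).round(3)) for k in cams.tip_of('pencil_cup',p)[:2]],rw(-.002,-.06,.01))
i=np.hstack([s['img'][180:310,180:350],t['img'][110:240,230:400]]); cv2.imwrite('pics/c2.png',cv2.resize(i[:,:,::-1],None,fx=2.2,fy=2.2))
E
```

```text
via t 11.72 w 0.0552 tcp [0.465 0.046 0.191] F [ 0.1  0.4 -1.5]
prep t 13.18 w 0.0553 tcp [ 0.475 -0.342  0.129] F [-0.2 -0.3 -1.3]
stop True
down t 15.79 w 0.0556 tcp [ 0.66  -0.272  0.069] F [ 0.2 -0.1  4.9]
open t 16.16 w 0.08 tcp [ 0.659 -0.272  0.068] F [0.2 0.4 0.2]
out t 16.91 w 0.0803 tcp [ 0.562 -0.309  0.128] F [ 0.5  0.6 -1.3]
[(0.82, array([ 0.656, -0.276,  0.01 ]))] [ 0.64431891 -0.27830242  0.01      ]
[(0.64, array([ 0.647, -0.279,  0.01 ]))] [ 0.64431891 -0.27830242  0.01      ]
```

View pics/c2.png

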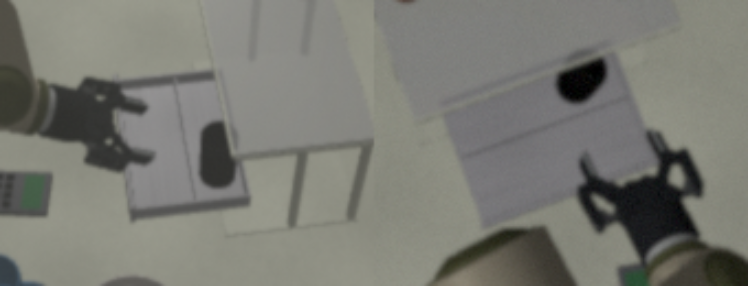

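The cup stands upright in the rear compartment near scene crop (217,155) and top crop (581,78), and contact came at the expected height. The glue is next.

Run:
```python
from h import *
P=att(RW,d2(60)); V=att(d2(20),d2(60))
manip.line_to(tcp(rw(-.22,-.06,.15),P),v=.3)
manip.goto(tcp([.45,.04,.2],V),V.as_rotvec()); stat('via')
pick(GLUE,.066,att(d2(20),d2(60)),.08)
manip.goto(tcp([.45,.04,.2],V),V.as_rotvec()); stat('via')
place_rear(-.003,.06,.066,.064,entry=.055)
s=cams.capture('scene'); t=cams.capture('top')
for p in(s,t): print([ (round(k['p'],2),onplane(p,k['at'],.01).round(3)) for k in cams.tip_of('glue_bottle',p)[:2]],rw(-.003,.06,.01))
i=np.hstack([s['img'][130:310,180:350],t['img'][90:270,150:400]]); cv2.imwrite('pics/c3.png',cv2.resize(i[:,:,::-1],None,fx=1.9,fy=1.9))
```

```text
via t 19.12 w 0.08 tcp [0.466 0.045 0.191] F [ 0.6 -0.1  0.6]
at t 21.82 w 0.0801 tcp [0.639 0.201 0.057] F [ 0.5 -0.6  0.7]
gripped t 22.23 w 0.0451 tcp [0.64  0.201 0.057] F [-1.1  1.3  3.8]
lifted t 22.88 w 0.0452 tcp [0.639 0.201 0.156] F [-0.4  0.1 -2. ]
via t 23.82 w 0.045 tcp [0.466 0.045 0.191] F [ 0.6 -0.2 -2.1]
prep t 24.92 w 0.0453 tcp [ 0.432 -0.23   0.132] F [-0.   0.8 -2.5]
stop True
down t 27.62 w 0.0449 tcp [ 0.615 -0.161  0.067] F [-1.4 -0.1  4.9]
open t 27.95 w 0.064 tcp [ 0.615 -0.161  0.066] F [-0.4  0.  -0.2]
out t 28.7 w 0.0642 tcp [ 0.518 -0.198  0.126] F [ 0.9  0.  -0.3]
[(0.6, array([ 0.599, -0.17 ,  0.01 ])), (0.31, array([0.55 , 0.272, 0.01 ]))] [ 0.60021585 -0.16669633  0.01      ]
[(0.77, array([ 0.598, -0.157,  0.01 ]))] [ 0.60021585 -0.16669633  0.01      ]
```

View pics/c3.png

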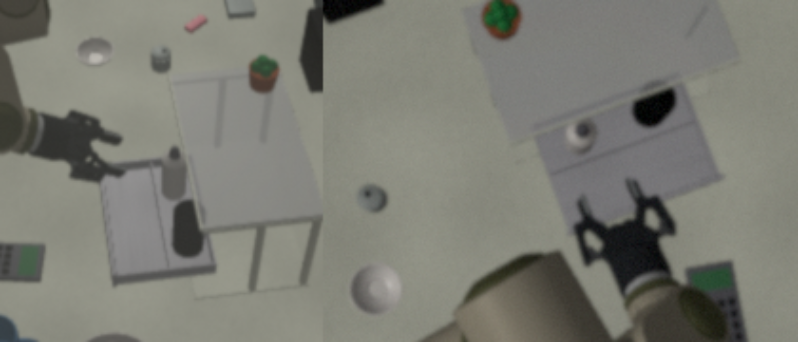

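The cup and glue both stand in the rear compartment (scene crop: glue (173,175), cup (187,228)). Now the sharpener.

Run:
```python
from h import *
P=att(RW,d2(60)); A=att(d2(20),d2(15)); B=att(RW,d2(15))
manip.line_to(tcp(rw(-.22,.06,.15),P),v=.3)
V=[.40,-.02,.2]
manip.goto(tcp(V,A),A.as_rotvec()); stat('via')
pick(SH,.028,A,.075,lift=.12,pre=.02)
manip.goto(tcp(V,B),B.as_rotvec()); stat('via')
manip.goto(tcp(rw(-.098,0,.13),B),B.as_rotvec()); stat('over')
manip.line_to(tcp(rw(-.098,0,.05),B),v=.12)
print('stop',manip.line_to(tcp(rw(-.098,0,.035),B),v=.04,f_stop=4)); stat('down')
manip.command_gripper(.062); stat('open')
manip.line_to(tcp(rw(-.11,0,.038),B,.11),v=.2); stat('out')
s=cams.capture('scene'); t=cams.capture('top')
for p in(s,t): print([ (round(k['p'],2),onplane(p,k['at'],.01).round(3)) for k in cams.tip_of('sharpener',p)[:2]],rw(-.098,0,.01))
i=np.hstack([s['img'][130:310,180:350],t['img'][90:270,150:400]]); cv2.imwrite('pics/c4.png',cv2.resize(i[:,:,::-1],None,fx=1.9,fy=1.9))
for x in(-.18,-.02): print(manip.ik(rw(x,0,.028).tolist(),att(RW,d2(50)).as_rotvec()))
```

```text
via t 30.8 w 0.0641 tcp [ 0.405 -0.018  0.182] F [ 0.3 -0.1 -0.2]
at t 33.08 w 0.0751 tcp [0.501 0.153 0.011] F [ 0.6  0.5 -0.8]
gripped t 33.49 w 0.0409 tcp [0.501 0.153 0.011] F [-1.6 -1.1  5.6]
lifted t 34.24 w 0.0403 tcp [0.501 0.153 0.129] F [-0.4  0.1 -1.6]
via t 35.08 w 0.0407 tcp [ 0.405 -0.018  0.181] F [ 0.7 -0.1 -1.1]
over t 36.16 w 0.0407 tcp [ 0.538 -0.254  0.112] F [ 0.7  0.2 -0.4]
stop True
down t 37.33 w 0.0406 tcp [ 0.538 -0.255  0.02 ] F [1.1 0.7 0.9]
open t 37.67 w 0.0618 tcp [ 0.538 -0.255  0.02 ] F [ 0.2  0.  -0.6]
out t 38.38 w 0.062 tcp [ 0.5   -0.269  0.125] F [0.3 0.1 0.1]
[(0.59, array([ 0.534, -0.265,  0.01 ]))] [ 0.53316123 -0.25685551  0.01      ]
[(0.45, array([ 0.542, -0.246,  0.01 ]))] [ 0.53316123 -0.25685551  0.01      ]
[-1.18360004  0.68322916  1.91069033  1.17264918  0.98071447 -0.89366395]
[-0.84678104  0.73292753  1.71622972  1.29286764  0.84302785 -0.64114894]
```

View pics/c4.png

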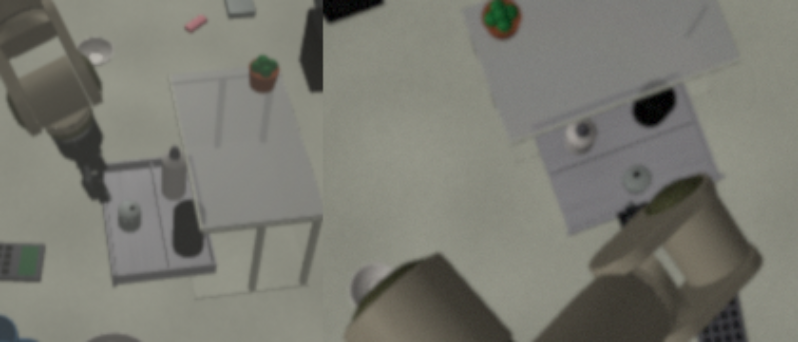

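The sharpener stands in the front compartment (scene crop (130,215)), and the cup and glue are still upright. Now I'll shut the tray.

Run:
```python
from h import *
C=att(RW,d2(50)); r=C.as_rotvec()
manip.command_gripper(0)
manip.line_to((np.array(manip.current_tcp_pos())+[0,0,.05]).tolist(),v=.2)
manip.goto(rw(-.22,0,.12).tolist(),r); manip.line_to(rw(-.19,0,.028).tolist(),v=.15); stat('pre')
print('touch',manip.line_to(rw(-.135,0,.028).tolist(),v=.04,f_stop=2)); stat('touch')
print('stop',manip.line_to(rw(-.014,0,.028).tolist(),v=.045,f_stop=14)); stat('pushed')
T=np.array(manip.current_tcp_pos()); c,s=np.cos(RW),np.sin(RW); print('x_r',(T[0]-RX)*c+(T[1]-RY)*s)
manip.line_to(rw(-.12,0,.05).tolist(),v=.15); manip.line_to(rw(-.24,0,.2).tolist(),v=.25); stat('away')
s=cams.capture('scene'); t=cams.capture('top')
for p in(s,t):
  for o,z in(('tray_face',.026),('pencil_cup',.01),('glue_bottle',.01),('sharpener',.01)): print(o,[(round(k['p'],2),onplane(p,k['at'],z).round(3)) for k in cams.tip_of(o,p)[:1]])
print(rw(-.02,0,.026),rw(.119,-.06,0),rw(.118,.06,0),rw(.023,0,0))
i=np.hstack([s['img'][130:310,180:350],t['img'][40:220,200:400]]); cv2.imwrite('pics/c5.png',cv2.resize(i[:,:,::-1],None,fx=2.1,fy=2.1))
```

```text
pre t 41.32 w -0.0001 tcp [ 0.448 -0.29   0.029] F [-0.4 -0.3 -0.4]
touch True
touch t 42.38 w -0.0 tcp [ 0.491 -0.273  0.028] F [-0.   0.6  0.8]
stop True
pushed t 44.69 w -0.0005 tcp [ 0.601 -0.231  0.028] F [-5.5 -1.2  3.1]
x_r -0.02526570768049505
away t 46.41 w 0.0001 tcp [ 0.401 -0.307  0.199] F [ 0.5  0.  -0.2]
tray_face [(0.86, array([ 0.606, -0.229,  0.026]))]
pencil_cup [(0.48, array([ 0.764, -0.23 ,  0.01 ]))]
glue_bottle [(0.23, array([0.547, 0.283, 0.01 ]))]
sharpener [(0.45, array([ 0.65, -0.23,  0.01]))]
tray_face []
pencil_cup []
glue_bottle [(0.16, array([ 0.61 , -0.231,  0.01 ]))]
sharpener [(0.38, array([ 0.653, -0.202,  0.01 ]))]
[ 0.60593903 -0.228795    0.026     ] [ 0.7572178  -0.23477267  0.        ] [ 0.71311474 -0.12316657  0.        ] [ 0.64606012 -0.21332575  0.        ]
```

View pics/c5.png

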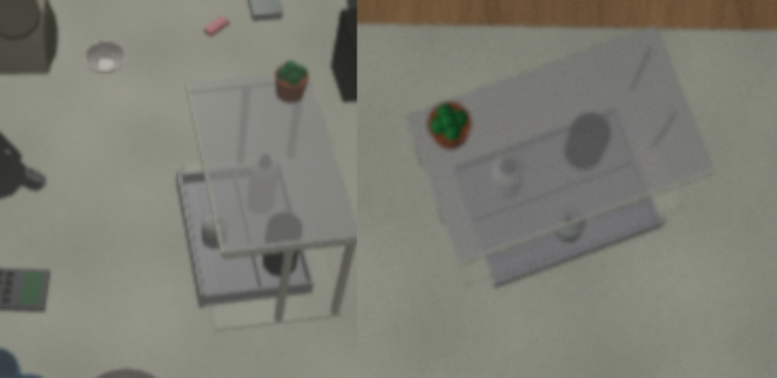

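The three items stand inside (top crop: glue (507,173), cup (588,140), sharpener (571,228)). The push ended at 14 N about 3 mm short of the expected travel, so I'll press again slowly with a higher limit and check the panel pose against the fit.

Run:
```python
from h import *
c,s=np.cos(RW),np.sin(RW)
def xr(): T=np.array(manip.current_tcp_pos()); return round((T[0]-RX)*c+(T[1]-RY)*s,4)
manip.line_to(rw(-.12,0,.05).tolist(),v=.25); manip.line_to(rw(-.045,0,.028).tolist(),v=.12)
print('touch',manip.line_to(rw(-.012,0,.028).tolist(),v=.02,f_stop=2.5),xr())
print('stop',manip.line_to(rw(-.006,0,.028).tolist(),v=.02,f_stop=25),xr()); stat('p')
manip.pause(.2); print(xr())
manip.line_to(rw(-.12,0,.05).tolist(),v=.12); manip.line_to(rw(-.24,0,.2).tolist(),v=.25)
manip.goto(rw(-.26,-.02,.35).tolist(),att(RW,d2(40)).as_rotvec()); stat('away')
p=wrist(); t=cams.capture('top')
print('top panel', [ ((onplane(t,u,.046)[:2]-[RX,RY])@[c,s]).round(4) for u in((345.7,147),(266.7,175.7))])
u=[proj(p,rw(-.02,y,.046)) for y in(.128,-.128)]; print('expect shut panel in wrist px',np.round(u,1), 'per mm', np.round(proj(p,rw(-.023,.128,.046))-u[0],1))
im=p['img'].copy(); cv2.imwrite('pics/c6.png',cv2.resize(im[:,:,::-1],None,fx=1.5,fy=1.5))
```

```text
touch True -0.0254
stop True -0.0253
p t 49.97 w 0.0002 tcp [ 0.601 -0.231  0.027] F [-5.5 -1.1  4.1]
-0.0253
away t 52.72 w 0.0003 tcp [ 0.39  -0.333  0.349] F [-0.9  0.  -0.5]
top panel [np.float64(-0.024), np.float64(-0.0249)]
expect shut panel in wrist px [[162.9 139.9]
 [328.5 139.8]] per mm [-0.2  1.7]
```

View pics/c6.png

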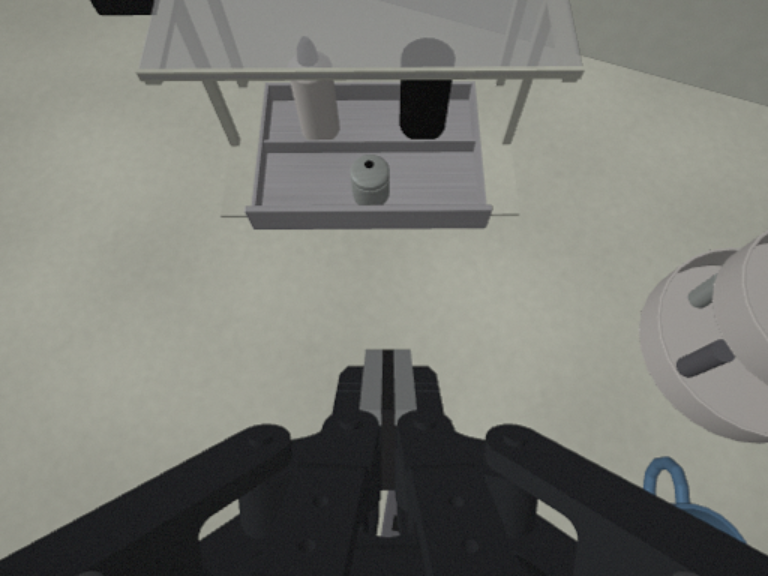

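The wrist view shows the glue, cup and sharpener standing. The panel's top front edge is at about (165,140) and (327,139.5) in full-image pixels, which matches the fully shut prediction of (163,140) and (328,140). The second push hit a firm stop at the same spot.

```bash
python3 -c "
from h import *
print(workorder.close_job(), manip.current_time_s())"
```

```text
the job is handed in; nothing more can be done
the job is handed in; nothing more can be done
```

The job is handed in: the cup and glue stand upright in the rear compartment, the sharpener stands in the front one, and the tray is pushed shut to its stop, at about 53 s of the 72 s limit.

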